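Hook a fallen tote latch out of the lid guide

TASK

A yellow tote latch has dropped into one of the two narrow slots of the grey lid guide. Take the orange-handled hooked pick from its green mat, reach its hook into the slot behind the latch and drag the latch out until it lies wholly clear of the slots on the dark plate in front of them, without touching the latch with the gripper and without moving the red stop in the other slot. Then put the pick back where it was on its mat, standing on its handle's flat base, and let go.

Things in the scene. Friction and masses are not known exactly. Their poses are not given: they have to be found in the camera images.
- guide: Fixed grey lid guide, 32 mm high: two straight slots 24 mm wide, 130 mm long, open above and in front. Origin at table level midway between the slot mouths; +x runs into the slots, z up. Slot centre lines y = +-30 mm, x = 0 (mouth) to 130 (closed end). Floor z = 4 mm, the top of a dark plate that runs on level in front of the mouths, x = -140 to 0, y = -70 to 70 mm.
- latch: Yellow latch, 30 g, loose on the floor of either slot. 46 mm long (x), 16 wide (y): flat bar 7 mm high with a 4 mm button on top; across its far end (x = 15 to 23) a rib 18 mm high. Origin: centre of underside; +x points into the slot within 3 degrees. Starts wholly inside the slot with at least 30 mm of free slot beyond the rib; slides easily.
- stop: Red lane stop, loose in the other slot, where it belongs; same shape, size and frame as the latch. Leave it there.
- pick_grip (a point): Handle centre of the hooked pick (200 g), 18 mm above its flat base, on a green mat 3 mm thick. Orange handle with black bands, 100 (x) by 26 (y) by 36 mm high. From its front end a 7 mm rod, axis 26 mm above the base, runs along +x to 190 mm from the handle's centre, then bends straight down, ending 2 mm above base level. x: handle to hook, z up. Not the blue-handled scraper.
- pick_tip (a point): Lower end of the pick's down-turned hook, on the hook's axis: 190 mm ahead (+x) of and 16 mm below pick_grip. Same axes.
Things that resemble listed ones, but are neither listed nor needed, are in the scene too. Of the things that look like the part that bears pick_grip, take the one that is farthest to the robot's left at the start. Several things have the shape of the latch; the one meant has the colours described above.

How it is judged:
By the outcome, as a careful person would: the job done as asked, in the order asked, and still so for the second after the job is handed in, with the robot touching nothing.
It also fails if it takes over 54 s, if anything falls off the work surface, if the arm or the gripper's body presses on something with over 40 N, if the wrist force passes 120 N, or if a joint passes its speed limit or range.

ROBOT

A 6-joint arm with a two-finger parallel gripper is mounted at the origin on the work surface. World frame = base frame: x ahead of the robot, y to its left, z up, the work surface at z = 0. Lengths are in m, angles in rad, forces in N, time in s.
With the tool pointing down it reaches from about 0.375 to 0.9 m from the base axis. Payload 3.1 kg.
Tool frame: the origin (TCP) lies at the very end of the fingers, on their centre line; the grasp point (between the pads) lies 19 mm behind it (manip.hold_point_z is the distance from the TCP to the grasp point, in m); y points along the fingers, z is the direction in which the jaws open and shut, and the axes are right-handed (so a half turn about y gives the same grasp; the last joint's range is limited). The gripper opens to 85 mm and grips with 20 to 120 N. Pads are 22 mm wide; open, the fingers measure 114 mm over their backs; the gripper's body (76 mm by 85 mm) begins 54 mm behind the grasp point. The pads swing forward as they close: fully open they stand 13 mm farther back than shut.
Start: joints at [1.135, 0.527, 1.433, -0, 1.181, -0.178], TCP at [0.159, 0.604, 0.199] pointing down, gripper open.
Joint ranges: [-3.08, 3.08], [-0.75, 2.2], [0.22, 2.44], [-1.43, 4.57], [0, 2.65], [-2.85, 2.85]. Speed limits (rad/s): [2.79, 2.79, 3.14, 3.14, 3.14, 3.14].

INTERFACE

Orientations are given as a unit quaternion [x, y, z, w].
In Python, from station import manip, eyes, workorder gives the robot as it stands. The module is installed in compiled form; this text tells all that it offers.
- The arm moves only by the shell command python3 -m jog 'ROWS' [OPENING] [FORCE]. ROWS is JSON, a list of rows, each a list of 2 entries, a list of its own where there are three numbers: the shift along the tool's x, y, z in cm, then the turn about the tool's y in rad. A call has 1 to 20 rows; each row is the pose to reach, as a shift and turn from the pose commanded when the call began, along the tool's axes at that moment; what a row does not reach only later rows make up. A row lasts 1/12 s, in which the tool goes at most 41.7 mm and 7.16 degrees, less where a joint would pass 70% of its speed; a pose out of reach is approached as far as the arm can. A call with a gripper value outside its range is refused whole. OPENING is the finger opening in cm, from 0 to 8.54, set as the call begins (- or left out, the last holds). The fingers move at their own pace and stop on an object; FORCE is the grip in N (left out, the last holds). Time passes only in rows, so rows that repeat a pose let the fingers close. It gives the time, the measured TCP pose, the force and the opening at its end, in the units of the state.
- manip.sense(): the state, without advancing time (a new reading comes with each control period).
- eyes.snapshot(name): name is "side" or "top"; returns a dict with "frame" (420x560x3 uint8, red, green, blue), "vfov" (degrees; the focal length in pixels is half the picture's height over the tangent of half this angle, whatever the lens; pixels are square), "cx", "cy" (the principal point, pixels), "rvec" (rotation vector, rad) and "tvec" (3), from world to camera coordinates, as OpenCV has them. Camera axes: x right, y down, z forward; pixel columns grow to the right and rows downward; lengths in m; the calibration is good to about 2 mm. A picture is of the moment at which its call begins. There is no depth.
- workorder.sign_off(): hands the job in, once; it reports no verdict.
The state is a dict: "t": time; "q": joint angles; "qd": joint speeds; "tau": joint torques, N m; "tcp_pos": TCP position; "tool_rot": TCP orientation; "force": force on the tool from outside, world axes, zero at the start; "ft_torque": the same for the moment, N m; "finger_gap": opening from 0.0 (shut) to 1.0 (fully open).
Only numpy, scipy, OpenCV 4.12 (cv2) and the standard library are available. Lean on these libraries where they do the work, as an engineer would, in place of code of your own. Each camera call takes 0.05 s, during which the arm holds its last target. There are 200 camera calls.

## Working session

There is one attempt and no reset: what is moved stays moved. The work goes in short steps, Python scripts to look and compute and a shell command to move; the robot and the scene stay as the last step left them, time stands still between calls to the robot, and variables do not carry over. Pictures are saved under pics/ and viewed, about 8 in all and at most 12, crops included, and the job is handed in when it is done.

```bash
mkdir -p pics
python3 - <<'E'
from station import manip, eyes
import cv2
for n in("top","side"):
    s=eyes.snapshot(n); cv2.imwrite(f"pics/{n}0.png",cv2.resize(s["frame"][:,:,::-1],None,fx=1.4,fy=1.4)); print(n,{k:v for k,v in s.items() if k!="frame"})
print(manip.sense(), manip.hold_point_z)
E
```

```text
top {'vfov': 44.987049181016914, 'cx': 276.7918699450089, 'cy': 209.93378269943693, 'rvec': array([ 2.12725936, -2.18061936,  0.14923901]), 'tvec': array([0.13890069, 0.52622788, 0.94517534])}
side {'vfov': 50.64416244259574, 'cx': 280.45904297557075, 'cy': 213.10172526225168, 'rvec': array([ 2.13761688, -0.07132587,  0.06392297]), 'tvec': array([-0.49313975,  0.12050131,  0.68342305])}
{'t': 0.1, 'q': array([ 1.13549378e+00,  5.28392115e-01,  1.43374387e+00, -1.24718753e-05,
        1.18139136e+00, -1.78506532e-01]), 'qd': array([ 0.00055921, -0.00202914, -0.00336298,  0.0014968 , -0.00241239,
        0.00073353]), 'tau': array([-4.75727793e-04, -4.43307817e+01, -1.78586161e+01, -3.11705462e-04,
        3.90026369e-03, -1.23881722e-05]), 'tcp_pos': array([0.15842406, 0.60387773, 0.19782954]), 'tool_rot': array([ 0.70193926, -0.0907429 ,  0.09033738, -0.70063269]), 'force': array([0.02033495, 0.98293723, 0.33468731]), 'ft_torque': array([-0.00359843,  0.00381107,  0.05808117]), 'finger_gap': 0.9984166613738795} 0.0187
```

View pics/top0.png

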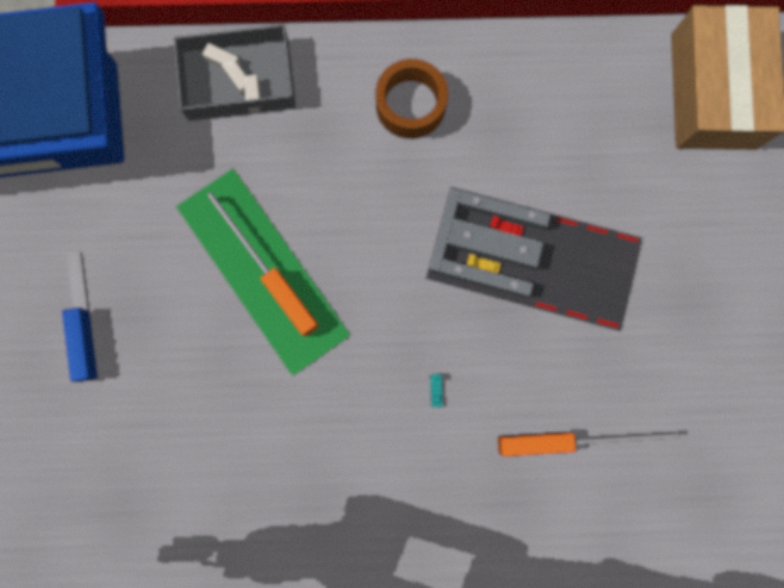

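View pics/side0.png

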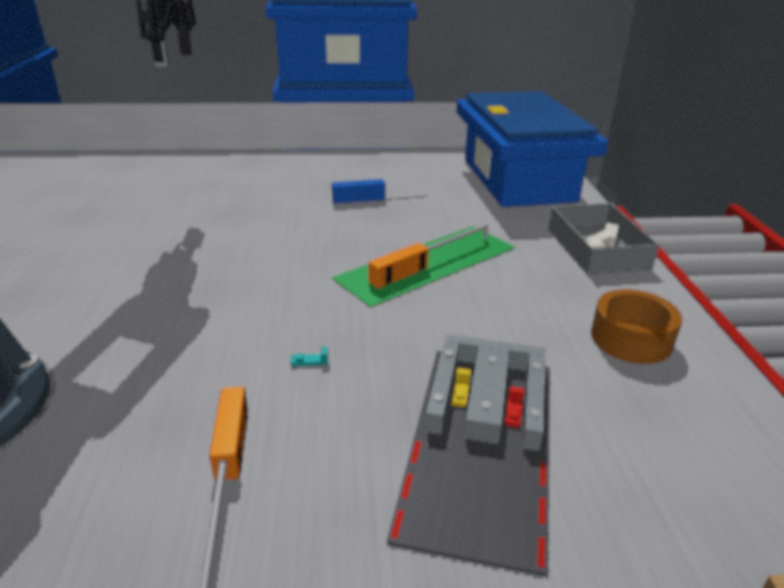

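The top view shows the pick on the green mat: handle about (290,300), hook (210,195). The guide's mouths face right, with yellow at (484,263) in the lower slot and red at (507,226) in the other. The side view agrees, and the mat pick is the one with black bands.

```bash
cat > h.py <<'E'
import numpy as np, cv2
from station import manip, eyes
from scipy.spatial.transform import Rotation as R
def cam(s):
    f=s["frame"].shape[0]/2/np.tan(np.radians(s["vfov"]/2))
    K=np.array([[f,0,s["cx"]],[0,f,s["cy"]],[0,0,1]]); return K,cv2.Rodrigues(s["rvec"])[0],s["tvec"]
def ray(s,uv,z):
    K,Rm,t=cam(s); uv=np.atleast_2d(np.asarray(uv,float)); d=(np.c_[uv,np.ones(len(uv))]@np.linalg.inv(K).T)@Rm; c=-Rm.T@t
    return c+d*((z-c[2])/d[:,2])[:,None]
def proj(s,P):
    K,Rm,t=cam(s); return cv2.projectPoints(np.atleast_2d(np.asarray(P,float)),s["rvec"],s["tvec"],K,None)[0][:,0]
def hsv(s): return cv2.cvtColor(s["frame"],cv2.COLOR_RGB2HSV)
def blobs(m,amin=15):
    cs=cv2.findContours(m.astype(np.uint8),cv2.RETR_EXTERNAL,cv2.CHAIN_APPROX_NONE)[0]
    return [c for c in cs if cv2.contourArea(c)>=amin]
E
python3 - <<'E'
from h import *
for n in("top","side"):
    s=eyes.snapshot(n);H=hsv(s);h,S,V=[H[...,i].astype(int) for i in range(3)]
    print(n)
    for name,m,z in (("orange",(h>=5)&(h<=16)&(S>190)&(V>150),.039),("yellow",(h>20)&(h<32)&(S>150)&(V>110),.011),("red",((h<4)|(h>174))&(S>150)&(V>110),.011),("green",(h>50)&(h<75)&(S>120),.003)):
        for c in blobs(m):
            r=cv2.minAreaRect(c); b=cv2.boxPoints(r); P=ray(s,np.r_[[r[0]],b],z)
            if P[0,0]>1.2: continue
            print(name,cv2.contourArea(c),np.round(r[0],1),np.round(r[1],1),np.round(r[2],1),"ctr",P[0].round(3)[:2],"box",P[1:,:2].round(3).tolist())
T=manip.sense();print(R.from_quat(T["tool_rot"]).as_matrix().round(3))
E
```

```text
top
orange 555.0 [383.  316.6] [12.1 52.4] 86.3 ctr [ 0.323 -0.068] box [[0.332, -0.019], [0.336, -0.117], [0.313, -0.117], [0.31, -0.019]]
orange 542.0 [206.1 214.8] [50.2 12. ] 53.5 ctr [0.523 0.262] box [[0.556, 0.3], [0.57, 0.281], [0.49, 0.224], [0.477, 0.243]]
yellow 135.0 [345.3 188. ] [23.4  7.3] 16.4 ctr [ 0.574 -0.012] box [[0.574, 0.012], [0.588, 0.008], [0.573, -0.036], [0.559, -0.032]]
red 25.5 [433.6 230.3] [13.9  2.7] 15.9 ctr [ 0.485 -0.182] box [[0.486, -0.169], [0.491, -0.17], [0.483, -0.196], [0.478, -0.194]]
red 24.5 [411.6 224.3] [13.8  2.7] 14.0 ctr [ 0.498 -0.14 ] box [[0.499, -0.126], [0.504, -0.127], [0.497, -0.154], [0.491, -0.152]]
red 23.5 [389.5 218.4] [13.9  2.6] 16.7 ctr [ 0.51  -0.097] box [[0.512, -0.083], [0.517, -0.085], [0.509, -0.111], [0.504, -0.109]]
red 22.0 [447.6 169.4] [13.6  2.4] 14.0 ctr [ 0.606 -0.219] box [[0.608, -0.205], [0.612, -0.206], [0.605, -0.232], [0.6, -0.231]]
red 19.5 [426.4 163.9] [13.3  2.4] 14.0 ctr [ 0.619 -0.177] box [[0.62, -0.163], [0.625, -0.165], [0.617, -0.19], [0.613, -0.189]]
red 15.5 [405.9 158.3] [10.7  2.3] 15.
[... 1700 characters left out ...]
13.8] 14.0 ctr [ 0.509 -0.105] box [[0.503, -0.117], [0.511, -0.092], [0.515, -0.094], [0.508, -0.119]]
red 259.0 [367.1 290. ] [11.  27.8] 6.3 ctr [ 0.625 -0.045] box [[0.608, -0.073], [0.627, -0.011], [0.644, -0.015], [0.624, -0.076]]
red 668.0 [515.8 228.3] [136.1   7.3] 47.7 ctr [0.948 0.108] box [[0.939, 0.298], [0.962, 0.321], [0.956, -0.031], [0.939, -0.042]]
red 184.0 [541.3 160. ] [47.6  5.2] 36.9 ctr [1.171 0.395] box [[1.158, 0.468], [1.181, 0.494], [1.182, 0.329], [1.161, 0.309]]
green 1662.5 [302.6 189.2] [ 27.6 126.3] 70.0 ctr [0.565 0.289] box [[0.426, 0.259], [0.724, 0.46], [0.715, 0.322], [0.445, 0.16]]
[[ 0.967 -0.001  0.254]
 [-0.254 -0.001  0.967]
 [-0.    -1.    -0.001]]
```

Run:
```python
from h import *
S={n:eyes.snapshot(n) for n in("top","side")}
s=S["top"];H=hsv(s);h,Sa,V=[H[...,i].astype(int) for i in range(3)]
# dashes at z=4
for n,D in(("top",[[433.6,230.3],[411.6,224.3],[389.5,218.4],[447.6,169.4],[426.4,163.9],[405.9,158.3]]),("side",[[283.4,374],[290.4,346.9],[296.6,322.5],[386,394],[387,364.5],[387.5,339.5]])):
    P=ray(S[n],D,.004)[:,:2]; m=(P[:3]+P[3:])/2; d=m[2]-m[0]
    print(n,"mid",m.round(4).tolist(),"yaw",np.degrees(np.arctan2(d[1],d[0])),[np.degrees(np.arctan2(*(P[i+2]-P[i])[::-1])) for i in(0,3)],"across",np.linalg.norm(P[3]-P[0]))
# rod: bright-ish non-green pixels inside the mat ahead of handle
x0,y0,x1,y1=145,135,196,200
sub=np.zeros(h.shape,bool); sub[y0:y1,x0:x1]=1
yy,xx=np.nonzero(sub&(Sa<90)&(V>90))
# keep within mat hull
g=max(blobs((h>50)&(h<75)&(Sa>120)),key=cv2.contourArea);hull=cv2.convexHull(g)
k=np.array([cv2.pointPolygonTest(hull,(float(a),float(b)),True)>2 for a,b in zip(xx,yy)]);xx,yy=xx[k],yy[k]
P=ray(s,np.c_[xx,yy],.029)[:,:2]; l=cv2.fitLine(P.astype(np.float32),cv2.DIST_L2,0,.01,.01).ravel()
if l[0]<0:l[:2]*=-1
t=(P-l[2:])@l[:2]; print("rod",len(P),"yaw",np.degrees(np.arctan2(l[1],l[0])),"ends",(l[2:]+t.min()*l[:2]).round(4),(l[2:]+t.max()*l[:2]).round(4),"spread",((P-l[2:])@[-l[1],l[0]]).std())
c=-cv2.Rodrigues(s["rvec"])[0].T@s["tvec"];print("cam",c)
def crop(n,a,b,w,hh,f,name): cv2.imwrite(f"pics/{name}.png",cv2.resize(S[n]["frame"][b:b+hh,a:a+w,::-1],None,fx=f,fy=f,interpolation=cv2.INTER_CUBIC))
a=cv2.resize(S["top"]["frame"][125:245,300:465,::-1],None,fx=4.8,fy=4.8,interpolation=cv2.INTER_CUBIC);cv2.imwrite("pics/gtop.png",a)
```

```text
top mid [[0.5465, -0.2029], [0.5592, -0.1603], [0.5719, -0.1183]] yaw 73.26308228026063 [np.float64(73.27972448132304), np.float64(73.24575085444103)] across 0.12781603860574542
side mid [[0.5453, -0.203], [0.5585, -0.1603], [0.5713, -0.1181]] yaw 73.03724760692553 [np.float64(73.1495983592265), np.float64(72.9221089878732)] across 0.12768211158969464
rod 307 yaw 35.51248 ends [0.5661 0.294 ] [0.6803 0.3755] spread 0.0024909330969843085
cam [0.3986457  0.13174348 1.0066235 ]
```

View pics/gtop.png

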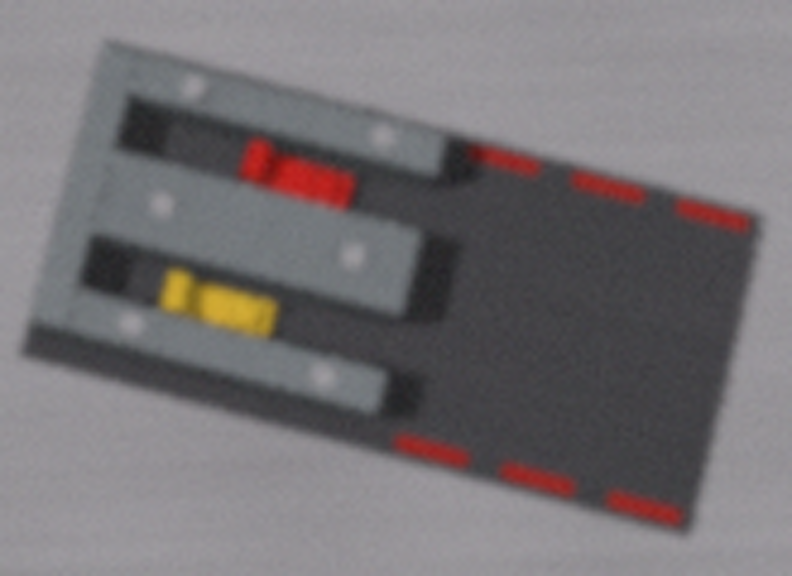

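The crop shows the yellow latch in the lower slot, from the rib's far edge at about (167,288) to the near end at (272,316). Behind it is free slot up to about (95,262). The plate's front corners are at (760,213) and (690,533).

```bash
cat >> h.py <<'E'
yawg=np.radians(73.15); ug=np.array([np.cos(yawg),np.sin(yawg)]); vg=np.array([-ug[1],ug[0]])
ORG=None
E
python3 - <<'E'
from h import *
s=eyes.snapshot("top")
f=lambda p,z: ray(s,np.array(p)/4.8+[300,125],z)[0,:2]
mid=np.array([.5590,-.1603])
g=lambda P:(((P-mid)@ug).round(4),((P-mid)@vg).round(4))
for nm,p,z in(("fc",(760,213),.004),("fc",(690,533),.004),("wall",(415,275),.032),("wall",(385,390),.032),("wall",(442,155),.032),("slotend",(92,262),.032),("slotendred",(130,125),.032),("back",(106,40),.032),("ribfar",(167,290),.022),("near",(272,316),.011),("redribfar",(248,158),.022)): print(nm,g(f(p,z)))
# handle
T=manip.sense();print(T["tcp_pos"])
hb=ray(s,[206.1,214.8],.039)[0,:2];print(hb)
# rod tip consistent?
u=np.array([np.cos(np.radians(35.5)),np.sin(np.radians(35.5))])
tip=np.array([.6803,.3755]);print("grip from tip",tip-u*(.1935-.001), "from rod line lateral", (hb-tip)@[-u[1],u[0]])
E
```

```text
fc (np.float64(-0.0649), np.float64(-0.0701))
fc (np.float64(-0.0667), np.float64(0.0693))
wall (np.float64(0.0733), np.float64(0.0011))
wall (np.float64(0.0737), np.float64(0.0503))
wall (np.float64(0.0745), np.float64(-0.0504))
slotend (np.float64(0.2014), np.float64(0.031))
slotendred (np.float64(0.201), np.float64(-0.0285))
back (np.float64(0.2196), np.float64(-0.0606))
ribfar (np.float64(0.1684), np.float64(0.0319))
near (np.float64(0.1229), np.float64(0.0286))
redribfar (np.float64(0.15), np.float64(-0.0307))
[0.15865467 0.60433736 0.19845731]
[0.52289001 0.26191325]
grip from tip [0.52358276 0.26371468] from rod line lateral -0.0010642841605132951
```

```bash
python3 -m jog '[[[1,0,-0.5],-0.03],[[3,0.5,-1.6],-0.1],[[6,1,-3.2],-0.18],[[9,2,-5],-0.26],[[12.5,3,-6.8],-0.34],[[16,4,-8.6],-0.42],[[19.5,5,-10.5],-0.5],[[23,6,-12.4],-0.58],[[26.5,7,-14.3],-0.65],[[30,8,-16.2],-0.71],[[33.5,9,-18.1],-0.77],[[37,9.5,-20],-0.82],[[40,9.9,-21.6],-0.86],[[42.5,9.9,-23],-0.878],[[43.7,9.9,-23.6],-0.878],[[43.9,9.9,-23.8],-0.878],[[43.9,9.9,-23.8],-0.878],[[43.9,9.9,-23.8],-0.878]]' 6.5 40
python3 - <<'E'
from h import *
T=manip.sense();M=R.from_quat(T["tool_rot"]).as_matrix();print(T["t"],T["tcp_pos"],np.degrees(np.arctan2(M[1,2],M[0,2])),T["finger_gap"])
s=eyes.snapshot("side");cv2.imwrite("pics/s1.png",cv2.resize(s["frame"][100:260,200:400,::-1],None,fx=3.5,fy=3.5,interpolation=cv2.INTER_CUBIC))
# side rays: visible handle top corners
E
```

```text
t: 1.85
tcp_pos: [0.5213, 0.2636, 0.0997]
tool_rot: [-0.673, -0.216, 0.217, 0.673]
force: [-0.8, 0.1, -0.7]
finger_gap: 0.76
1.85 [0.52132439 0.2636466  0.09970275] 125.62007636654414 0.759974335934245
```

View pics/s1.png

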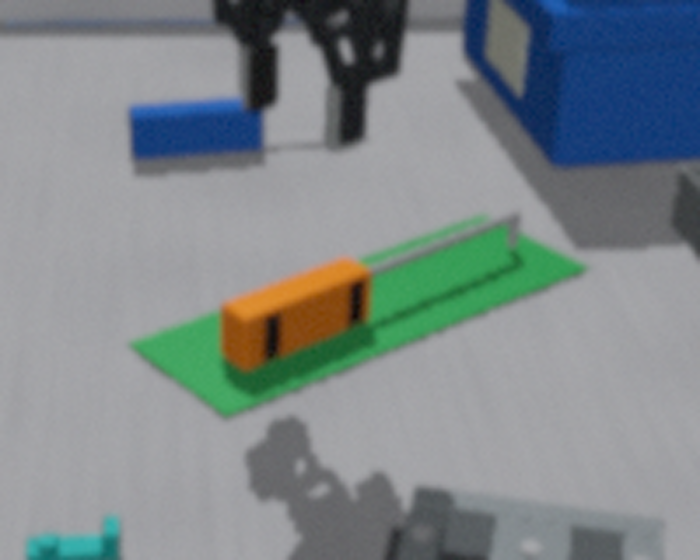

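The open gripper sits over the handle, whose top face centre is about (297,288) in the crop. The hook end is at (515,225). I'll descend and grip.

```bash
python3 -m jog '[[[0,1,0],0],[[0,3,0],0],[[0,5,0],0],[[0,6.5,0],0],[[0,7.5,0],0],[[0,8.3,0],0],[[0,8.8,0],0],[[0,9,0],0],[[0,9,0],0]]' 6.5 40
python3 -m jog '[[[0,0,0],0],[[0,0,0],0],[[0,0,0],0],[[0,0,0],0],[[0,0,0],0],[[0,0,0],0],[[0,0,0],0],[[0,0,0],0],[[0,0,0],0],[[0,0,0],0]]' 0 70
```

```text
t: 2.65
tcp_pos: [0.5228, 0.263, 0.0096]
tool_rot: [-0.673, -0.216, 0.216, 0.673]
force: [0.6, 0.4, 0.1]
finger_gap: 0.762
t: 3.48
tcp_pos: [0.5228, 0.2628, 0.0097]
tool_rot: [0.673, 0.216, -0.216, -0.673]
force: [-0.1, -0.6, 0.8]
finger_gap: -0.001
```

Run:
```python
from h import *
for n,(a,b,w,hh) in(("side",(200,80,200,160)),("top",(120,110,180,160))):
    s=eyes.snapshot(n);cv2.imwrite(f"pics/g_{n}.png",s["frame"][b:b+hh,a:a+w,::-1])
a=[cv2.resize(cv2.imread(f"pics/g_{n}.png"),(400,340),interpolation=cv2.INTER_CUBIC) for n in("side","top")]
cv2.imwrite("pics/g.png",np.hstack(a))
```

```text
(no output)
```

View pics/g.png

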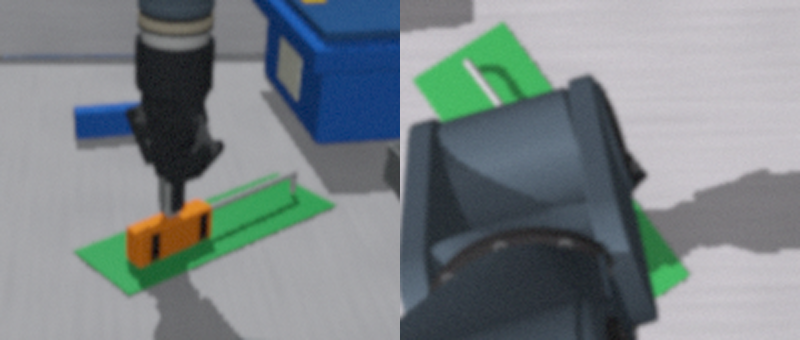

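Run:
```python
from h import *
T=manip.sense();s=eyes.snapshot("side");p=T["tcp_pos"];print(p,T["finger_gap"],T["force"])
print("tcp proj",proj(s,[p,p+[0,0,.03],p+[0,0,.06]]))
H=hsv(s);h,S,V=[H[...,i].astype(int) for i in range(3)]
for c in blobs((h>=5)&(h<=16)&(S>190)&(V>100)): 
    r=cv2.minAreaRect(c);print(r,cv2.boundingRect(c))
# predicted handle box corners
u=np.array([np.cos(np.radians(35.6)),np.sin(np.radians(35.6)),0]);v=np.array([-u[1],u[0],0]);c=np.array([.523,.262,0])
for z in(.003,.039): print(z,proj(s,[c+a*.05*u+b*.013*v+[0,0,z] for a,b in((-1,-1),(1,-1),(1,1),(-1,1))]).round(1).tolist())
cv2.imwrite("pics/c.png",cv2.resize(s["frame"][130:230,230:350,::-1],None,fx=6,fy=6,interpolation=cv2.INTER_CUBIC))
```

```text
[0.52281851 0.26278595 0.00966165] 0.005241980271204991 [-0.50046242 -0.53721999  0.22267129]
tcp proj [[284.3213468  193.03052981]
 [284.64666784 180.49786262]
 [284.98357373 167.51890027]]
((162.11253356933594, 309.5746765136719), (19.885494232177734, 60.67961502075195), 4.513988018035889) (151, 280, 23, 61)
((480.30767822265625, 229.4615478515625), (8.23687744140625, 18.43491554260254), 11.309932708740234) (475, 220, 10, 19)
((449.9429931640625, 233.0032501220703), (49.17692565917969, 40.334205627441406), 86.72950744628906) (429, 209, 43, 49)
((284.3479309082031, 189.4046173095703), (17.66176986694336, 44.872379302978516), 68.96248626708984) (264, 175, 41, 30)
0.003 [[269.8, 206.1], [305.9, 191.1], [297.8, 186.5], [262.0, 201.0]]
0.039 [[269.9, 190.8], [306.7, 176.3], [298.5, 171.9], [261.9, 185.8]]
```

View pics/c.png

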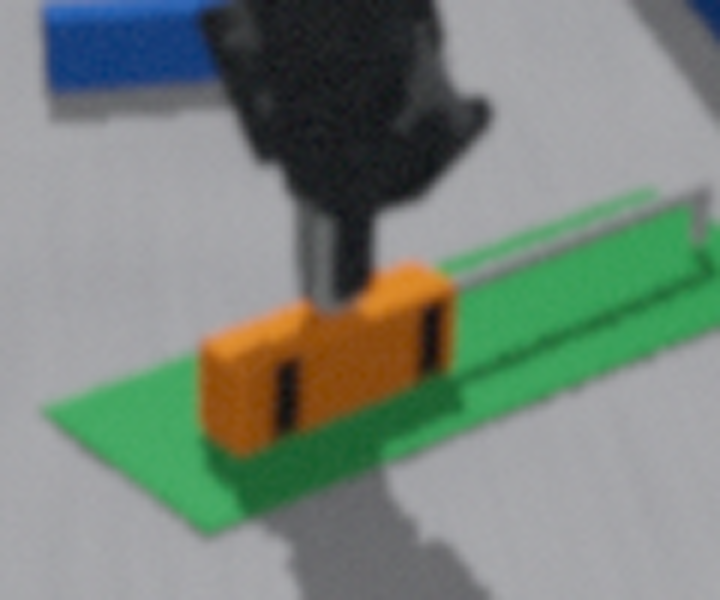

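Run:
```python
from h import *
s=eyes.snapshot("side"); p=np.array([.5213,.2636,.0997]); j=np.array([np.cos(np.radians(125.6)),np.sin(np.radians(125.6)),0])
for dz in(0,.007,.02,.035): print(dz,[( (proj(s,p+[0,0,dz]+k*.0325*j)[0]-[200,100])*3.5).round(0) for k in(1,-1)])
```

```text
0 [array([260., 170.]), array([334., 208.])]
0.007 [array([260., 159.]), array([334., 197.])]
0.02 [array([260., 138.]), array([335., 175.])]
0.035 [array([261., 114.]), array([336., 150.])]
```

The fingertips show about 30 mm above where the reported TCP puts them, for both the open and the shut fingers. They are hovering at the handle's top face, at roughly z = 0.04. I'll open and descend in small steps while watching the force.

```bash
python3 -m jog '[[[0,0,0],0],[[0,0,0],0],[[0,0,0],0],[[0,0,0],0],[[0,0,0],0],[[0,0,0],0],[[0,0.2,0],0],[[0,0.5,0],0],[[0,0.8,0],0],[[0,1,0],0],[[0,1,0],0]]' 6.5 40
python3 - <<'E'
from h import *
s=eyes.snapshot("side");cv2.imwrite("pics/d.png",cv2.resize(s["frame"][130:230,230:350,::-1],None,fx=5,fy=5,interpolation=cv2.INTER_CUBIC))
E
```

```text
t: 4.6
tcp_pos: [0.5223, 0.2626, -0.001]
tool_rot: [-0.673, -0.216, 0.217, 0.673]
force: [-0.8, 0.4, -0.1]
finger_gap: 0.76
```

View pics/d.png

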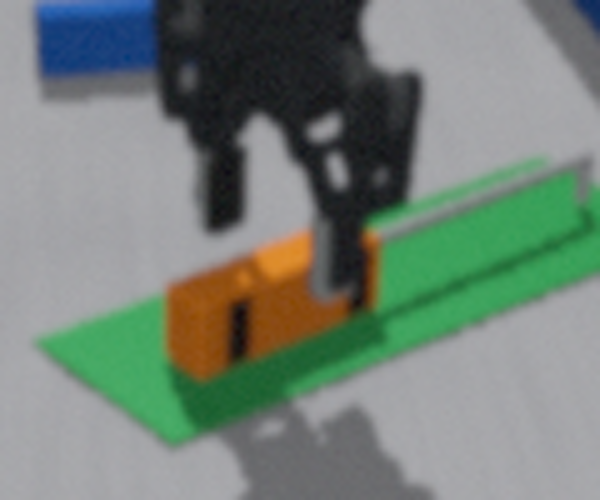

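The reported TCP is at −0.001 with no contact, and the fingertips are still near z ≈ 0.03, on both sides of the handle. The reported z is therefore about 28 mm too low. I'll descend 1.8 cm more and grip.

```bash
python3 -m jog '[[[0,0.3,0],0],[[0,0.7,0],0],[[0,1.1,0],0],[[0,1.4,0],0],[[0,1.7,0],0],[[0,1.8,0],0],[[0,1.8,0],0]]' 6.5 40
python3 -m jog '[[[0,0,0],0],[[0,0,0],0],[[0,0,0],0],[[0,0,0],0],[[0,0,0],0],[[0,0,0],0],[[0,0,0],0],[[0,0,0],0]]' 1.5 70
python3 -m jog '[[[0,-0.3,0],0],[[0,-1,0],0],[[0,-2,0],0],[[0,-3,0],0],[[0,-4,0],0],[[0,-5,0],0],[[0,-6,0],0],[[0,-6.5,0],0],[[0,-6.7,0],0],[[0,-6.7,0],0]]'
python3 - <<'E'
from h import *
s=eyes.snapshot("side");cv2.imwrite("pics/e.png",cv2.resize(s["frame"][90:230,230:390,::-1],None,fx=4,fy=4,interpolation=cv2.INTER_CUBIC))
E
```

```text
t: 5.23
tcp_pos: [0.5226, 0.2627, -0.0188]
tool_rot: [-0.673, -0.216, 0.216, 0.673]
force: [-0.1, 0.6, -0.2]
finger_gap: 0.763
t: 5.9
tcp_pos: [0.5232, 0.2629, -0.0178]
tool_rot: [0.673, 0.216, -0.216, -0.673]
force: [-0.7, 0.5, 5.0]
finger_gap: 0.289
t: 6.73
tcp_pos: [0.5232, 0.2629, 0.0495]
tool_rot: [0.673, 0.217, -0.216, -0.673]
force: [-0.2, 0.4, -1.3]
finger_gap: 0.291
```

View pics/e.png

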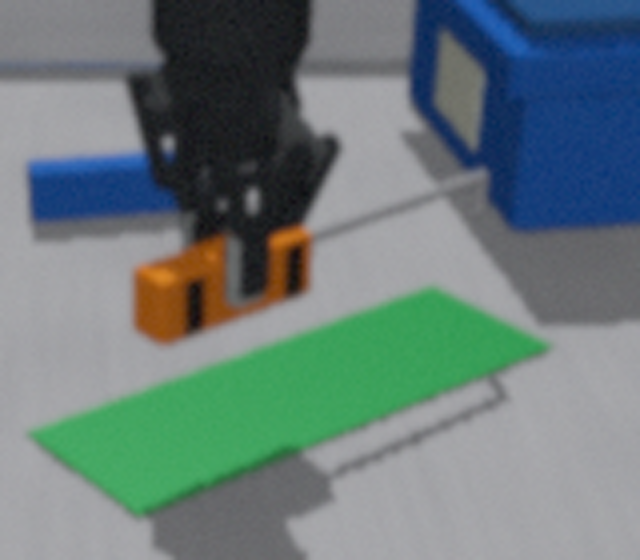

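The pick is held, level and clear of the mat. Next I'll carry it over to above the slot.

```bash
python3 -m jog '[[[-0.3,-0.2,-0.4],-0.01],[[-1,-0.5,-1.4],-0.03],[[-2.2,-1,-3.2],-0.06],[[-3.8,-1,-5.5],-0.1],[[-5.6,-1,-8],-0.15],[[-7.4,-1,-10.6],-0.2],[[-9.2,-1,-13.2],-0.25],[[-11,-1,-15.8],-0.3],[[-12.8,-1,-18.4],-0.35],[[-14.6,-1,-21],-0.4],[[-16.4,-1,-23.6],-0.45],[[-18.2,-1,-26.2],-0.5],[[-20,-1,-28.8],-0.55],[[-21.5,-1,-31],-0.59],[[-22.7,-1,-32.7],-0.625],[[-23.5,-1,-33.9],-0.645],[[-23.9,-1,-34.4],-0.655],[[-23.9,-1,-34.4],-0.655],[[-23.9,-1,-34.4],-0.655],[[-23.9,-1,-34.4],-0.655]]'
python3 - <<'E'
from h import *
T=manip.sense();M=R.from_quat(T["tool_rot"]).as_matrix();print(T["t"],T["tcp_pos"],np.degrees(np.arctan2(M[1,2],M[0,2])))
o=[]
for n,(a,b,w,hh) in(("side",(250,180,160,160)),("top",(300,120,170,170))):
    s=eyes.snapshot(n);o.append(cv2.resize(s["frame"][b:b+hh,a:a+w,::-1],(400,400),interpolation=cv2.INTER_CUBIC))
cv2.imwrite("pics/f.png",np.hstack(o))
E
```

```text
t: 8.45
tcp_pos: [0.5186, -0.0856, 0.0202]
tool_rot: [0.624, 0.37, -0.428, -0.538]
force: [0.4, 0.1, -2.7]
finger_gap: 0.289
8.45 [ 0.51863063 -0.08559353  0.02022165] 159.1715079118559
```

View pics/f.png

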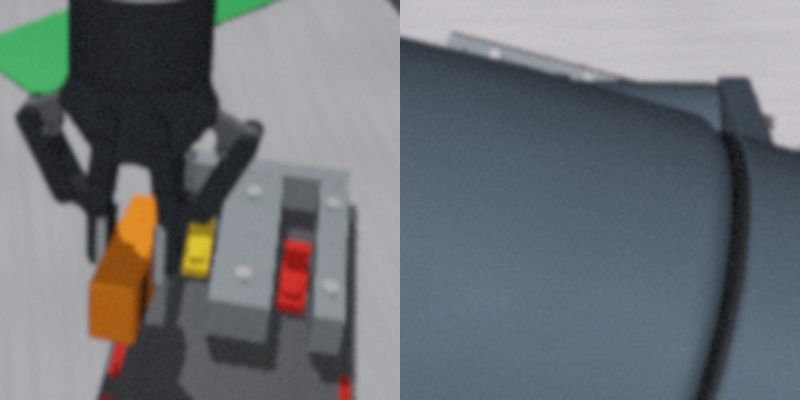

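Run:
```python
from h import *
T=manip.sense();M=R.from_quat(T["tool_rot"]).as_matrix();print(M.round(3),T["q"].round(3),T["qd"].round(3),T["force"],T["ft_torque"],T["tcp_pos"])
```

```text
[[ 0.36   0.002 -0.933]
 [ 0.923 -0.147  0.355]
 [-0.136 -0.989 -0.055]] [-0.287  0.682  1.833 -0.252  0.597 -2.854] [ 0.009 -0.007 -0.006  0.008  0.002 -0.001] [ 0.30022199  0.35448825 -2.5506678 ] [ 0.07992546 -0.02529633  0.00077763] [ 0.5191837  -0.08576778  0.02063792]
```

The last joint stopped at its range limit (q6 −2.85), so the tool tilted. This needs the half-turn grasp. I'll back off the limit with a small move first and see how the command frame behaves.

```bash
cat >> h.py <<'E'
def st():
    T=manip.sense();M=R.from_quat(T["tool_rot"]).as_matrix();print(round(T["t"],2),T["tcp_pos"].round(4),"zyaw",np.degrees(np.arctan2(M[1,2],M[0,2])).round(2),"down",M[:,1].round(3),"q",T["q"].round(3),"F",T["force"].round(1),"gap",round(float(T["finger_gap"]),3));return T
E
python3 -m jog '[[[0,-1,0],0.1],[[0,-2,0],0.2],[[0,-2,0],0.2],[[0,-2,0],0.2]]'
python3 -c "
from h import *
st()"
```

```text
t: 8.88
tcp_pos: [0.5199, -0.0824, 0.0411]
tool_rot: [0.664, 0.316, -0.364, -0.571]
force: [0.9, -0.1, -1.7]
finger_gap: 0.29
8.88 [ 0.5199 -0.0824  0.0411] zyaw 147.96 down [ 0.004 -0.147 -0.989] q [-0.28   0.644  1.826 -0.237  0.64  -2.669] F [ 0.9 -0.1 -1.7] gap 0.29
```

The command frame keeps the tilt, about 8.5° towards −y. I'll set the pick back on its mat, where it settles flat when released, then fix the tilt with an empty gripper and regrasp half a turn round.

```bash
cat >> h.py <<'E'
def pickpts(p,M):
    g=p-.0398*M[:,1]
    return g,np.array([g+.018*M[:,1]+a*.05*M[:,0]+b*.013*M[:,2] for a in(-1,1) for b in(-1,1)]+[g+.19*M[:,0]+.016*M[:,1]])
E
python3 - <<'E'
from h import *
T=st();M0=R.from_quat(T["tool_rot"]).as_matrix();p=T["tcp_pos"]
print(pickpts(p,M0)[1].round(3).tolist())
for turn in(.36,.39,.42):
    M=M0@R.from_rotvec([0,turn,0]).as_matrix(); print(turn,"pick x yaw",np.degrees(np.arctan2(M[1,0],M[0,0])),"pitch",np.degrees(np.arcsin(M[2,0])),"roll z",M[2,2])
M=M0@R.from_rotvec([0,.39,0]).as_matrix()
q=np.array([.523,.2625,.1])+.0398*M[:,1]; g,P=pickpts(q,M); print(P.round(3).tolist()); low=P[:,2].min()
q[2]+=.0045-low; print("target tcp",q,"delta tool cm",(M0.T@(q-p))*100,"up 5cm",M0.T@[0,0,5.],"hi x-travel", (M0.T@(q+[0,0,.06]-p))*100)
E
```

```text
8.88 [ 0.5199 -0.0824  0.0411] zyaw 147.96 down [ 0.004 -0.147 -0.989] q [-0.28   0.644  1.826 -0.237  0.64  -2.669] F [ 0.9 -0.1 -1.7] gap 0.29
[[0.504, -0.128, 0.07], [0.482, -0.114, 0.068], [0.558, -0.044, 0.058], [0.536, -0.03, 0.055], [0.621, 0.08, 0.041]]
0.36 pick x yaw 36.746049739367365 pitch -4.89903656212045 roll z -0.12018418382825781
0.39 pick x yaw 35.03399790028428 pitch -4.689551371334652 roll z -0.12269172580065828
0.42 pick x yaw 33.322982778045684 pitch -4.475900514372159 roll z -0.12508885350128124
[[0.49, 0.221, 0.088], [0.475, 0.242, 0.085], [0.571, 0.278, 0.08], [0.556, 0.299, 0.077], [0.678, 0.369, 0.069]]
target tcp [ 0.52316856  0.25663446 -0.00350612] delta tool cm [29.05763462 -0.58658492 18.01433084] up 5cm [-0.61131769 -4.94535786 -0.41197858] hi x-travel [28.32405339 -6.52101435 17.51995654]
```

Better to correct the tilt in the air while still holding the pick. I'll raise it and turn towards the opposite q6 limit.

```bash
python3 -m jog '[[[-0.2,-1.5,-0.1],0.05],[[-0.4,-3.5,-0.3],0.12],[[-0.7,-6,-0.5],0.22],[[-1,-8,-0.7],0.34],[[-1.1,-9.4,-0.8],0.46],[[-1.2,-9.9,-0.8],0.58],[[-1.2,-9.9,-0.8],0.7],[[-1.2,-9.9,-0.8],0.82],[[-1.2,-9.9,-0.8],0.94],[[-1.2,-9.9,-0.8],1.06],[[-1.2,-9.9,-0.8],1.18],[[-1.2,-9.9,-0.8],1.3],[[-1.2,-9.9,-0.8],1.42],[[-1.2,-9.9,-0.8],1.54],[[-1.2,-9.9,-0.8],1.66],[[-1.2,-9.9,-0.8],1.78],[[-1.2,-9.9,-0.8],1.9],[[-1.2,-9.9,-0.8],2.02],[[-1.2,-9.9,-0.8],2.14],[[-1.2,-9.9,-0.8],2.26]]' >/dev/null
python3 -m jog '[[[0,0,0],0.12],[[0,0,0],0.24],[[0,0,0],0.36],[[0,0,0],0.48],[[0,0,0],0.6],[[0,0,0],0.72],[[0,0,0],0.84],[[0,0,0],0.96],[[0,0,0],1.08],[[0,0,0],1.2],[[0,0,0],1.32],[[0,0,0],1.44],[[0,0,0],1.56],[[0,0,0],1.68],[[0,0,0],1.8],[[0,0,0],1.92],[[0,0,0],2.04],[[0,0,0],2.16],[[0,0,0],2.28],[[0,0,0],2.4]]' >/dev/null
python3 -c "
from h import *
st()"
```

```text
12.22 [ 0.5187 -0.0819  0.1398] zyaw -119.95 down [ 0.001 -0.147 -0.989] q [-0.28   0.476  1.759 -0.184  0.873  1.925] F [ 0.2  0.6 -1.9] gap 0.288
```

```bash
python3 -m jog '[[[0,0,0],0.12],[[0,0,0],0.24],[[0,0,0],0.36],[[0,0,0],0.48],[[0,0,0],0.6],[[0,0,0],0.72],[[0,0,0],0.84],[[0,0,0],0.94],[[0,0,0],1.02],[[0,0,0],1.02]]' >/dev/null
python3 -c "
from h import *
st()"
```

```text
13.05 [ 0.5165 -0.0959  0.1434] zyaw -176.77 down [ 0.008 -0.121 -0.993] q [-0.325  0.466  1.761 -0.146  0.873  2.852] F [-0.3  0.9 -2. ] gap 0.29
```

```bash
python3 -m jog '[[[0,0,0],0.08],[[0,0,0],0.16],[[0,0,0],0.24],[[0,0,0],0.32],[[0,0,0],0.32],[[0,0,0],0.32]]' >/dev/null
python3 -c "
from h import *
st()"
```

```text
13.55 [ 0.4926 -0.1388  0.1433] zyaw 168.79 down [ 0.055 -0.035 -0.998] q [-0.49   0.434  1.821 -0.007  0.822  2.853] F [ 0.2 -0.6 -2.3] gap 0.295
```

Run:
```python
from h import *
T=st();M=R.from_quat(T["tool_rot"]).as_matrix();p=T["tcp_pos"]
for w in((.50,.05,.15),(.45,.24,.15),(.30,.40,.15),(.139,.493,.15)): print(w,(M.T@(np.array(w)-p)*100).round(1))
```

```text
13.55 [ 0.4926 -0.1388  0.1433] zyaw 168.79 down [ 0.055 -0.035 -0.998] q [-0.49   0.434  1.821 -0.007  0.822  2.853] F [ 0.2 -0.6 -2.3] gap 0.295
(0.5, 0.05, 0.15) [18.6 -1.3  2.9]
(0.45, 0.24, 0.15) [36.3 -2.2 11.5]
(0.3, 0.4, 0.15) [49.  -3.6 29.3]
(0.139, 0.493, 0.15) [55.  -4.8 46.8]
```

```bash
python3 -m jog '[[[1,0,0.1],-0.08],[[3,-0.2,0.4],-0.14],[[6,-0.4,0.9],-0.2],[[9,-0.6,1.4],-0.26],[[12,-0.8,1.8],-0.32],[[15,-1,2.3],-0.38],[[18.6,-1.3,2.9],-0.44],[[21.6,-1.5,4.3],-0.5],[[24.6,-1.7,5.8],-0.57],[[27.5,-1.9,7.2],-0.64],[[30.4,-2,8.6],-0.71],[[33.3,-2.1,10],-0.78],[[36.3,-2.2,11.5],-0.85],[[38.5,-2.4,14.5],-0.93],[[40.6,-2.6,17.5],-1.01],[[42.7,-2.9,20.5],-1.09],[[44.8,-3.1,23.4],-1.17],[[46.9,-3.4,26.4],-1.25],[[48.5,-3.5,28.6],-1.3],[[49,-3.6,29.3],-1.33]]' >/dev/null
python3 - <<'E'
from h import *
T=st();M=R.from_quat(T["tool_rot"]).as_matrix();p=T["tcp_pos"]
for w in((.22,.45,.15),(.139,.493,.15)): print(w,(M.T@(np.array(w)-p)*100).round(1))
E
```

```text
15.22 [0.2976 0.4029 0.1496] zyaw -114.59 down [ 0.056 -0.035 -0.998] q [ 0.754  0.433  1.795 -0.082  0.898  2.804] F [ 0.1  0.1 -2. ] gap 0.292
(0.22, 0.45, 0.15) [ 9.  -0.6 -1.1]
(0.139, 0.493, 0.15) [18.1 -1.2 -1.6]
```

```bash
python3 -m jog '[[[1.5,-0.1,-0.2],-0.03],[[4,-0.3,-0.5],-0.1],[[7,-0.5,-0.9],-0.17],[[10,-0.7,-1.1],-0.24],[[13,-0.9,-1.3],-0.31],[[16,-1.1,-1.5],-0.34],[[18,-1.2,-1.6],-0.34],[[18.1,-1.2,-1.6],-0.28],[[18.1,-1.2,-1.6],-0.22],[[18.1,-1.2,-1.6],-0.16],[[18.1,-1.2,-1.6],-0.16]]' >/dev/null
python3 -c "
from h import *
st()"
```

```text
16.13 [0.1663 0.4785 0.1503] zyaw -103.77 down [ 0.016 -0.011 -1.   ] q [ 1.028  0.441  1.773 -0.024  0.928  2.853] F [ 0.1  0.1 -2.2] gap 0.291
```

```bash
python3 -m jog '[[[0,0,0],0.05],[[0,0,0],0.07],[[0,0,0],0.07]]' >/dev/null
python3 - <<'E'
from h import *
T=st();M=R.from_quat(T["tool_rot"]).as_matrix();p=T["tcp_pos"];print(M.round(3))
yaw=np.degrees(np.arctan2(M[1,0],M[0,0]));print("x yaw",yaw)
for w in((.37,.38,.15),(.523,.2625,.08),(.523,.2625,-.0165)): print(w,(M.T@(np.array(w)-p)*100).round(1))
E
```

```text
16.38 [0.1748 0.4728 0.1502] zyaw -106.82 down [-0.003  0.002 -1.   ] q [0.992 0.436 1.784 0.005 0.922 2.854] F [-0.3  0.1 -2.1] gap 0.292
[[-0.957 -0.003 -0.289]
 [ 0.289  0.002 -0.957]
 [ 0.004 -1.    -0.001]]
x yaw 163.18442624701675
(0.37, 0.38, 0.15) [-21.4  -0.1   3.2]
(0.523, 0.2625, 0.08) [-39.4   6.9  10.1]
(0.523, 0.2625, -0.0165) [-39.5  16.5  10.1]
```

The tilt is gone: the tool's down axis is now (−0.003, 0.002, −1). Next I'll turn CCW and return the pick to its mat.

```bash
python3 -m jog '[[[-1,0,0.2],-0.08],[[-3,0,0.7],-0.2],[[-5.5,0,1.3],-0.32],[[-8,0,2],-0.44],[[-11,0,2.7],-0.56],[[-14,0,3.4],-0.68],[[-17,0,4.2],-0.8],[[-20,0,5],-0.92],[[-23,0,5.8],-1.04],[[-26,0,6.6],-1.16],[[-29,0,7.4],-1.28],[[-31.5,0,8],-1.4],[[-34,0,8.6],-1.52],[[-36,0,9.1],-1.64],[[-37.5,0,9.5],-1.76],[[-38.5,0,9.8],-1.88],[[-39.2,0,10],-2],[[-39.5,0,10.1],-2.12],[[-39.5,0,10.1],-2.24],[[-39.5,0,10.1],-2.36]]' >/dev/null
python3 -m jog '[[[0,0,0],-0.12],[[0,0,0],-0.24],[[0,0,0],-0.36],[[0,0,0],-0.48],[[0,0,0],-0.6],[[0,0,0],-0.72],[[0,0,0],-0.84],[[0,0,0],-0.96],[[0,0.2,0],-1.08],[[0,1,0],-1.2],[[0,3,0],-1.32],[[0,5,0],-1.44],[[0,7,0],-1.56],[[0,9,0],-1.64],[[0,11,0],-1.69],[[0,12,0],-1.697],[[0,12,0],-1.697]]' >/dev/null
python3 - <<'E'
from h import *
T=st();M=R.from_quat(T["tool_rot"]).as_matrix();p=T["tcp_pos"]
yaw=np.degrees(np.arctan2(M[1,0],M[0,0]));print("x yaw",yaw)
w=(.5230,.2628,-.0170);print(w,(M.T@(np.array(w)-p)*100).round(2))
E
```

```text
19.47 [0.5206 0.2623 0.0261] zyaw 125.65 down [-0.009  0.001 -1.   ] q [ 0.273  0.717  1.661  0.004  0.771 -1.923] F [ 0.3 -0.2 -1.8] gap 0.293
x yaw 35.6550978692918
(0.523, 0.2628, -0.017) [ 0.25  4.31 -0.13]
```

```bash
python3 -m jog '[[[0.1,0.8,0],0],[[0.2,2,-0.1],0],[[0.25,3,-0.13],0],[[0.25,3.7,-0.13],0],[[0.25,4,-0.13],0],[[0.25,4.2,-0.13],0],[[0.25,4.3,-0.13],0],[[0.25,4.3,-0.13],0]]'
python3 -m jog '[[[0,0,0],0],[[0,0,0],0],[[0,0,0],0],[[0,0,0],0],[[0,-0.2,0],0],[[0,-1,0],0],[[0,-2.5,0],0],[[0,-4.2,0],0],[[0,-6,0],0.1],[[0,-7,0],0.22],[[0,-7,0],0.34],[[0,-7,0],0.46],[[0,-7,0],0.58],[[0,-7,0],0.7],[[0,-7,0],0.82],[[0,-7,0],0.94],[[0,-7,0],1.06],[[0,-7,0],1.18],[[0,-7,0],1.3],[[0,-7,0],1.42]]' 6.5 40
python3 -m jog '[[[0,0,0],0.12],[[0,0,0],0.24],[[0,0,0],0.36],[[0,0,0],0.48],[[0,0,0],0.6],[[0,0,0],0.72],[[0,0,0],0.84],[[0,0,0],0.96],[[0,0,0],1.08],[[0,0,0],1.2],[[0,0,0],1.32],[[0,0,0],1.44],[[0,0,0],1.56],[[0,0,0],1.66],[[0,0,0],1.7216],[[0,0,0],1.7216]]' >/dev/null
python3 - <<'E'
from h import *
T=st();M=R.from_quat(T["tool_rot"]).as_matrix();p=T["tcp_pos"]
w=(.5230,.2628,-.0185);print(w,(M.T@(np.array(w)-p)*100).round(2))
s=eyes.snapshot("side");cv2.imwrite("pics/i.png",cv2.resize(s["frame"][90:230,230:390,::-1],None,fx=4,fy=4,interpolation=cv2.INTER_CUBIC))
H=hsv(s);h,S,V=[H[...,i].astype(int) for i in range(3)]
for c in blobs((h>=5)&(h<=16)&(S>190)&(V>100)): print(cv2.boundingRect(c))
E
```

```text
t: 20.13
tcp_pos: [0.5254, 0.263, -0.0145]
tool_rot: [-0.672, -0.215, 0.217, 0.674]
force: [-0.4, 0.2, -2.5]
finger_gap: 0.286
t: 21.8
tcp_pos: [0.5257, 0.2629, 0.0563]
tool_rot: [-0.65, 0.278, -0.275, 0.651]
force: [0.1, -0.1, 0.3]
finger_gap: 0.757
23.13 [0.5257 0.2629 0.0563] zyaw -54.41 down [-0.003  0.003 -1.   ] q [0.272 0.672 1.641 0.004 0.831 1.219] F [0.1 0.6 0.3] gap 0.759
(0.523, 0.2628, -0.0185) [ 0.22  7.48 -0.12]
(151, 281, 23, 60)
(475, 220, 10, 20)
(428, 209, 45, 49)
(266, 176, 41, 29)
```

View pics/i.png

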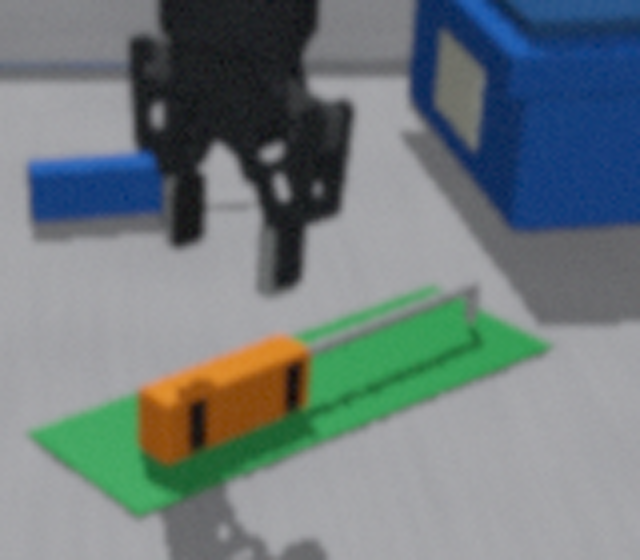

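The pick stands flat on its mat with the gripper half-turned above it. It has shifted about 2.5 mm in +x, and I'll correct that at the final placing. Now I'll regrasp, lift and carry it to the guide.

```bash
python3 -m jog '[[[0,1,0],0],[[0,3,0],0],[[0,5,0],0],[[0,6.5,0],0],[[0,7.2,0],0],[[0,7.4,0],0],[[0,7.4,0],0]]' 6.5 40
python3 -m jog '[[[0,0,0],0],[[0,0,0],0],[[0,0,0],0],[[0,0,0],0],[[0,0,0],0],[[0,0,0],0],[[0,0,0],0],[[0,-0.3,0],0],[[0,-1,0],0],[[0,-2.2,0],0],[[0,-3.7,0],0],[[0,-5.3,0],0],[[0,-6.8,0],0],[[0,-7.6,0],0],[[0,-7.7,0],0]]' 1.5 70
python3 -m jog '[[[0.3,0,0.4],-0.01],[[1,0,1.4],-0.03],[[2.2,0,3.2],-0.06],[[3.8,0,5.5],-0.1],[[5.6,0,8],-0.15],[[7.4,0,10.6],-0.2],[[9.2,0,13.2],-0.25],[[11,0,15.8],-0.3],[[12.8,0,18.4],-0.35],[[14.6,0,21],-0.4],[[16.4,0,23.6],-0.45],[[18.2,0,26.2],-0.5],[[20,0,28.8],-0.55],[[21.5,0,31],-0.59],[[22.7,0,32.7],-0.625],[[23.7,0,33.7],-0.645],[[24.1,0,34.3],-0.655],[[24.1,0,34.3],-0.655],[[24.1,0,34.3],-0.655]]'
python3 - <<'E'
from h import *
st()
o=[]
for n,(a,b,w,hh) in(("side",(260,200,130,150)),("top",(290,110,180,150))):
    s=eyes.snapshot(n);cv2.imwrite(f"pics/raw_{n}.png",s["frame"][:,:,::-1]);o.append(cv2.resize(s["frame"][b:b+hh,a:a+w,::-1],None,fx=560/hh if n=="side" else 300/w,fy=560/hh if n=="side" else 300/w,interpolation=cv2.INTER_CUBIC))
c=np.zeros((560,o[0].shape[1]+300,3),np.uint8);c[:,:o[0].shape[1]]=o[0];c[:o[1].shape[0],o[0].shape[1]:]=o[1][:,:300];cv2.imwrite("pics/j.png",c);print(c.shape)
E
```

```text
t: 23.77
tcp_pos: [0.525, 0.2629, -0.0191]
tool_rot: [-0.218, 0.674, -0.672, 0.215]
force: [-0.2, 0.5, -0.1]
finger_gap: 0.76
t: 25.02
tcp_pos: [0.5269, 0.2633, 0.0609]
tool_rot: [-0.216, 0.674, -0.672, 0.217]
force: [0.2, 0.7, -1.7]
finger_gap: 0.288
t: 26.6
tcp_pos: [0.5288, -0.1559, 0.0569]
tool_rot: [-0.422, 0.57, -0.566, 0.42]
force: [0.1, 1.1, -2.9]
finger_gap: 0.289
26.6 [ 0.5288 -0.1559  0.0569] zyaw -16.89 down [-0.005  0.004 -1.   ] q [-4.900e-01  6.380e-01  1.731e+00  1.000e-03  7.790e-01 -1.960e-01] F [ 0.1  1.1 -2.9] gap 0.289
(560, 785, 3)
```

View pics/j.png

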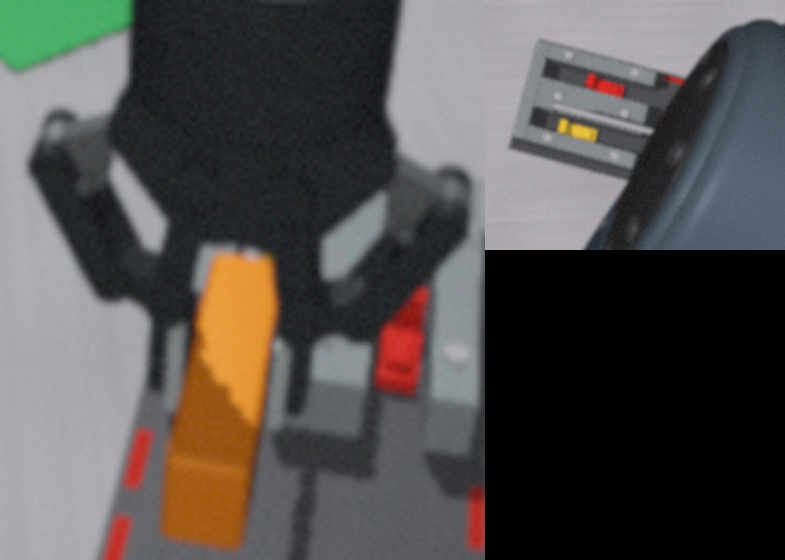

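The side view shows the handle held level over the plate, with the red stop untouched. The top crop shows the bright rod from (555,107) to (650,130), still above the guide, and the yellow latch at (578,130). I'll measure the rod.

Run:
```python
from h import *
s=eyes.snapshot("top");fr=cv2.imread("pics/raw_top.png");g=cv2.cvtColor(fr,cv2.COLOR_BGR2GRAY).astype(int)
ORG=np.array([.559,-.1603])+.073*ug
G=lambda P:np.c_[(P[:,:2]-ORG)@ug,(P[:,:2]-ORG)@vg].round(4)
print("per column peak near the line")
pts=[]
for x in range(324,390,2):
    yc=174.2+(x-332)*(23/95.); r=range(int(yc)-5,int(yc)+7); v=np.array([g[y,x] for y in r]); pts.append((x,list(r)[v.argmax()],v.max(),int(np.median(v))))
print(pts)
P=np.array([(a,b) for a,b,m,d in pts if m-d>25],float)
if len(P)>5: W=ray(s,P,.1055); print(G(W)[:: max(1,len(P)//8)]); l=cv2.fitLine(W[:,:2].astype(np.float32),cv2.DIST_HUBER,0,.01,.01).ravel(); print("yaw",np.degrees(np.arctan2(l[1],l[0])))
H=cv2.cvtColor(fr,cv2.COLOR_BGR2HSV);h,S,V=[H[...,i].astype(int) for i in range(3)]
for c in blobs((h>20)&(h<32)&(S>150)&(V>110)): print(cv2.minAreaRect(c),G(ray(s,cv2.boxPoints(cv2.minAreaRect(c)),.018)))
T=manip.sense();p=T["tcp_pos"];M=R.from_quat(T["tool_rot"]).as_matrix();print("expected tip",G((p-.19*M[:,0])[None]), M[:,0])
```

```text
per column peak near the line
[(324, 170, np.int64(137), 130), (326, 169, np.int64(137), 133), (328, 168, np.int64(136), 130), (330, 173, np.int64(145), 136), (332, 173, np.int64(167), 135), (334, 174, np.int64(166), 141), (336, 174, np.int64(165), 135), (338, 174, np.int64(162), 136), (340, 175, np.int64(163), 135), (342, 176, np.int64(166), 137), (344, 176, np.int64(167), 137), (346, 177, np.int64(166), 138), (348, 177, np.int64(167), 136), (350, 178, np.int64(167), 137), (352, 179, np.int64(167), 133), (354, 179, np.int64(168), 131), (356, 179, np.int64(163), 122), (358, 180, np.int64(164), 118), (360, 181, np.int64(167), 126), (362, 181, np.int64(164), 126), (364, 182, np.int64(167), 131), (366, 182, np.int64(164), 120), (368, 183, np.int64(168), 128), (370, 183, np.int64(164), 118), (372, 178, np.int64(168), 133), (374, 179, np.int64(165), 128), (376, 185, np.int64(165), 124), (378, 186, np.int64(163), 123), (380, 186, np.int64(166), 126), (382, 187, np.int64(163), 125), (384, 187, np.int64(163), 118), (386, 188, np.int64(163), 78), (388, 188, np.int64(157), 67)]
[[0.1115 0.0287]
 [0.0966 0.0284]
 [0.0852 0.0291]
 [0.0739 0.0297]
 [0.0629 0.0286]
 [0.0516 0.0293]
 [0.0407 0.0282]
 [0.0293 0.0289]
 [0.018  0.0295]
 [0.0071 0.0284]]
yaw 72.992905
((345.18865966796875, 187.83961486816406), (23.62601661682129, 7.28010892868042), 15.945395469665527) [[0.0976 0.0374]
 [0.0973 0.0227]
 [0.0506 0.0233]
 [0.051  0.038 ]]
expected tip [[0.1135 0.0304]] [-0.28836933 -0.95751786 -0.00163468]
```

The rod lies along the slot centre: y ≈ 28.8 mm, yaw 73.0°, hook axis x ≈ 112 mm. The rib's far face is at x ≈ 96 mm and the slot end at 130 mm. I'll lower the hook behind the rib.

```bash
python3 -m jog '[[[0,1,-0.1],0],[[0,2.5,-0.1],0],[[0,4,-0.1],0],[[0,5.2,-0.1],0],[[0,6,-0.1],0],[[0,6.5,-0.1],0],[[0,6.8,-0.1],0],[[0,6.9,-0.1],0],[[0,6.9,-0.1],0]]'
python3 - <<'E'
from h import *
st()
s=eyes.snapshot("top");cv2.imwrite("pics/raw2.png",s["frame"][:,:,::-1]);H=hsv(s);h,S,V=[H[...,i].astype(int) for i in range(3)]
ORG=np.array([.559,-.1603])+.073*ug
G=lambda P:np.c_[(P[:,:2]-ORG)@ug,(P[:,:2]-ORG)@vg].round(4)
for nm,m in(("y",(h>20)&(h<32)&(S>150)&(V>110)),("r",((h<4)|(h>174))&(S>150)&(V>110))):
    for c in blobs(m):
        r=cv2.minAreaRect(c); q=G(ray(s,[r[0]],.014))[0]
        if cv2.contourArea(c)>50 and abs(q[1])<.06: print(nm,cv2.contourArea(c),q,G(ray(s,cv2.boxPoints(r),.018)).tolist())
g=cv2.cvtColor(s["frame"],cv2.COLOR_RGB2GRAY).astype(int)
# rod bright pixels around slot at z~.034
P=[];
for gx in np.arange(.1,.125,.002):
    line=[ (gy,g[tuple(np.round(proj(s,np.r_[ORG+gx*ug+gy*vg,.035])[0][::-1]).astype(int))]) for gy in np.arange(.018,.042,.002)]
    print(round(gx,3),[int(v) for _,v in line])
E
```

```text
t: 27.5
tcp_pos: [0.5286, -0.1559, -0.0114]
tool_rot: [-0.422, 0.569, -0.566, 0.421]
force: [0.4, 0.1, -1.8]
finger_gap: 0.289
27.5 [ 0.5286 -0.1559 -0.0114] zyaw -16.83 down [-0.003  0.002 -1.   ] q [-4.900e-01  7.560e-01  1.758e+00  1.000e-03  6.320e-01 -1.970e-01] F [ 0.4  0.1 -1.8] gap 0.289
y 55.5 [0.0733 0.033 ] [[0.0964, 0.0374], [0.0964, 0.0302], [0.0509, 0.0303], [0.051, 0.0375]]
r 141.0 [ 0.0555 -0.0323] [[0.0796, -0.0243], [0.0786, -0.0411], [0.0322, -0.0382], [0.0333, -0.0215]]
0.1 [116, 90, 80, 116, 153, 170, 160, 121, 111, 118, 121, 94, 94]
0.102 [108, 82, 82, 92, 128, 159, 164, 136, 102, 89, 88, 75, 82]
0.104 [123, 100, 79, 96, 136, 165, 163, 128, 93, 79, 75, 72, 88]
0.106 [118, 90, 79, 103, 142, 166, 158, 119, 84, 77, 78, 80, 99]
0.108 [114, 84, 81, 120, 153, 165, 155, 106, 82, 82, 74, 80, 86]
0.11 [130, 106, 82, 94, 134, 166, 168, 140, 104, 82, 80, 82, 92]
0.112 [123, 99, 79, 93, 137, 163, 163, 125, 101, 85, 80, 78, 97]
0.114 [114, 88, 73, 82, 121, 146, 145, 102, 90, 79, 74, 75, 104]
0.116 [108, 81, 69, 64, 86, 102, 102, 70, 71, 69, 65, 59, 77]
0.118 [126, 105, 77, 55, 55, 56, 63, 51, 57, 56, 55, 60, 87]
0.12 [120, 93, 73, 52, 54, 51, 54, 50, 54, 52, 48, 70, 96]
0.122 [109, 82, 66, 50, 44, 55, 47, 49, 48, 50, 52, 75, 103]
0.124 [102, 74, 60, 50, 50, 50, 52, 51, 50, 49, 52, 54, 79]
```

The hook is in the slot (axis x ≈ 111.5 mm, y ≈ 29 mm) with no contact force. I'll drag now.

```bash
python3 -m jog '[[[0.3,0,0],0],[[0.8,0,0],0],[[1.4,0,0],0],[[2.1,0,0],0],[[2.9,0,0],0],[[3.7,0,0],0],[[4.5,0,0],0],[[5.3,0,0],0],[[6.1,0,0],0],[[6.9,0,0],0],[[7.7,0,0],0],[[8.5,0,0],0],[[9.3,0,0],0],[[10.1,0,0],0],[[10.9,0,0],0],[[11.7,0,0],0],[[12.5,0,0],0],[[13.2,0,0],0],[[13.7,0,0],0],[[13.9,0,0],0]]'
cat >> h.py <<'E'
ORG=np.array([.559,-.1603])+.073*ug
G=lambda P:np.c_[(P[:,:2]-ORG)@ug,(P[:,:2]-ORG)@vg].round(4)
def lat():
  for n in("top","side"):
    s=eyes.snapshot(n);H=hsv(s);h,S,V=[H[...,i].astype(int) for i in range(3)]
    for nm,m in(("y",(h>20)&(h<32)&(S>150)&(V>110)),("r",((h<4)|(h>174))&(S>150)&(V>110))):
      for c in blobs(m):
        r=cv2.minAreaRect(c); q=G(ray(s,[r[0]],.014))[0]
        if cv2.contourArea(c)>40 and abs(q[1])<.055: print(n,nm,cv2.contourArea(c),q,G(ray(s,cv2.boxPoints(r),.014)).tolist())
E
python3 -c "
from h import *
st();lat()"
```

```text
t: 29.22
tcp_pos: [0.488, -0.29, -0.0116]
tool_rot: [-0.422, 0.569, -0.567, 0.421]
force: [0.4, 0.8, -2.4]
finger_gap: 0.292
29.22 [ 0.488  -0.29   -0.0116] zyaw -16.87 down [-0.003  0.002 -1.   ] q [-7.330e-01  7.680e-01  1.715e+00 -1.000e-03  6.630e-01 -4.370e-01] F [ 0.4  0.8 -2.4] gap 0.292
top y 173.0 [-0.0477  0.0474] [[-0.0257, 0.0373], [-0.0384, 0.0246], [-0.0696, 0.0574], [-0.0569, 0.0701]]
top r 142.0 [ 0.0555 -0.0323] [[0.0793, -0.0253], [0.0782, -0.0422], [0.0316, -0.0394], [0.0328, -0.0225]]
side r 258.5 [ 0.0528 -0.0299] [[0.0215, -0.0207], [0.0863, -0.0226], [0.0866, -0.0398], [0.022, -0.0367]]
```

The latch is out of the slot (x from −26 to −70 mm), but it skewed and one corner reaches y ≈ 69 mm, right at the plate's edge. I'll lift the hook over it and nudge it inward from the outer side.

```bash
python3 -m jog '[[[-0.3,0,0],0],[[-0.8,0,0],0],[[-0.8,-1,0],0],[[-0.8,-2.5,0],0],[[-0.8,-3.4,0],0],[[0,-3.6,-0.5],0],[[1,-3.6,-2],0],[[2,-3.6,-4],0],[[2.4,-3.6,-5.4],0],[[2.45,-3.6,-5.9],0],[[2.45,-3.2,-5.9],0],[[2.45,-2,-5.9],0],[[2.45,-0.8,-5.9],0],[[2.45,-0.1,-5.9],0],[[2.45,0,-5.9],0]]'
python3 -c "
from h import *
st();lat()"
```

```text
t: 30.57
tcp_pos: [0.4248, -0.2949, -0.0128]
tool_rot: [-0.422, 0.57, -0.566, 0.421]
force: [-0.5, -0.2, -2.1]
finger_gap: 0.287
30.57 [ 0.4248 -0.2949 -0.0128] zyaw -16.8 down [-0.005  0.004 -1.   ] q [-0.823  0.738  1.844 -0.002  0.565 -0.528] F [-0.5 -0.2 -2.1] gap 0.287
top y 181.5 [-0.0477  0.0472] [[-0.0256, 0.0357], [-0.0396, 0.0231], [-0.0697, 0.0587], [-0.0557, 0.0712]]
top r 138.5 [ 0.0555 -0.0323] [[0.0793, -0.0253], [0.0782, -0.0422], [0.0316, -0.0394], [0.0328, -0.0225]]
side y 367.0 [-0.0533  0.0453] [[-0.067, 0.0681], [-0.0195, 0.0385], [-0.0393, 0.0219], [-0.0844, 0.0515]]
side r 257.0 [ 0.0523 -0.0295] [[0.021, -0.0216], [0.0839, -0.0207], [0.086, -0.038], [0.023, -0.0376]]
```

```bash
python3 -m jog '[[[0,0,0.4],0],[[0,0,0.9],0],[[0,0,1.4],0],[[0,0,1.8],0],[[0,0,2.2],0],[[0,0,2.6],0],[[0,0,3],0],[[0,0,3.3],0],[[0,0,3.6],0],[[0,0,3.8],0],[[0,0,3.8],0]]'
python3 -c "
from h import *
st();lat()"
```

```text
t: 31.58
tcp_pos: [0.4615, -0.3066, -0.0116]
tool_rot: [-0.422, 0.569, -0.567, 0.421]
force: [0.3, 0.5, -2.3]
finger_gap: 0.291
31.58 [ 0.4615 -0.3066 -0.0116] zyaw -16.82 down [-0.003  0.002 -1.   ] q [-0.788  0.758  1.75  -0.002  0.636 -0.493] F [ 0.3  0.5 -2.3] gap 0.291
top y 155.0 [-0.0474  0.0469] [[-0.0256, 0.0357], [-0.0396, 0.0231], [-0.0691, 0.058], [-0.0551, 0.0705]]
top r 142.0 [ 0.0555 -0.0323] [[0.0793, -0.0253], [0.0782, -0.0422], [0.0316, -0.0394], [0.0328, -0.0225]]
side r 255.0 [ 0.0528 -0.0299] [[0.0218, -0.0207], [0.0859, -0.0226], [0.0862, -0.0398], [0.0223, -0.0367]]
```

The hook slid over the 7 mm bar because its tip was about 1 mm too high. The latch hasn't moved. I'll back out, go 5 mm lower and push again.

```bash
python3 -m jog '[[[0,0,-0.7],0],[[0,0,-2],0],[[0,0,-3.4],0],[[0,0,-3.8],0],[[0,0.3,-3.8],0],[[0,0.5,-3.8],0],[[0,0.5,-3.5],0],[[0,0.5,-3],0],[[0,0.5,-2.5],0],[[0,0.5,-2],0],[[0,0.5,-1.6],0],[[0,0.5,-1.2],0],[[0,0.5,-0.9],0],[[0,0.5,-0.6],0],[[0,0.5,-0.3],0],[[0,0.5,0],0],[[0,0.5,0],0]]'
python3 -c "
from h import *
st();lat()"
```

```text
t: 33.1
tcp_pos: [0.4617, -0.3068, -0.0165]
tool_rot: [-0.422, 0.569, -0.567, 0.421]
force: [0.5, 0.3, -2.7]
finger_gap: 0.286
33.1 [ 0.4617 -0.3068 -0.0165] zyaw -16.83 down [-0.003  0.002 -1.   ] q [-7.880e-01  7.670e-01  1.751e+00 -1.000e-03  6.260e-01 -4.930e-01] F [ 0.5  0.3 -2.7] gap 0.286
top y 133.5 [-0.0489  0.0355] [[-0.0258, 0.0326], [-0.0352, 0.0164], [-0.072, 0.0385], [-0.0626, 0.0545]]
top r 141.0 [ 0.0555 -0.0323] [[0.0793, -0.0253], [0.0782, -0.0422], [0.0316, -0.0394], [0.0328, -0.0225]]
side y 66.5 [-0.0376  0.0246] [[-0.0234, 0.0323], [-0.0202, 0.0229], [-0.0512, 0.0172], [-0.0542, 0.0262]]
side r 257.0 [ 0.0528 -0.0299] [[0.0213, -0.0211], [0.0858, -0.0223], [0.0866, -0.0393], [0.0222, -0.0369]]
```

The latch now lies at x from −26 to −72 mm and y from 16 to 55 mm, inside the plate, and the stop hasn't moved. I'll lift off and carry the pick back.

```bash
python3 -m jog '[[[0,0,-0.3],0],[[0,0,-0.6],0],[[0,-1,-0.6],0],[[0,-2.5,-0.6],0],[[0,-4.5,-0.6],0],[[0,-6.3,-0.6],0],[[0,-7.1,-0.6],0],[[0,-7.2,-0.6],0]]'
python3 -m jog '[[[-0.6,0,-0.1],0.01],[[-2,0,-0.4],0.03],[[-4.5,0,-0.8],0.06],[[-8,0,-1.4],0.1],[[-11.5,0,-2],0.15],[[-15,0,-2.7],0.2],[[-18.5,0,-3.3],0.25],[[-22,0,-3.9],0.3],[[-25.5,0,-4.5],0.35],[[-29,0,-5.2],0.4],[[-32.5,0,-5.8],0.44],[[-36,0,-6.4],0.48],[[-39.5,0,-7],0.52],[[-43,0,-7.6],0.56],[[-46.5,0,-8.3],0.59],[[-50,0,-8.9],0.62],[[-53,0,-9.4],0.64],[[-55.2,0,-9.8],0.655],[[-56.3,0,-10],0.655],[[-56.3,0,-10],0.655]]'
python3 - <<'E'
from h import *
T=st();M=R.from_quat(T["tool_rot"]).as_matrix();p=T["tcp_pos"];lat()
for w in((.5230,.2630,0),(.5230,.2630,-.0165)):print(w,(M.T@(np.array(w)-p)*100).round(2))
E
```

```text
t: 33.87
tcp_pos: [0.4564, -0.3057, 0.0577]
tool_rot: [0.422, -0.568, 0.568, -0.421]
force: [-0.1, -0.1, -2.1]
finger_gap: 0.291
t: 35.53
tcp_pos: [0.5217, 0.2653, 0.0554]
tool_rot: [-0.219, 0.674, -0.671, 0.216]
force: [0.0, -0.2, -1.9]
finger_gap: 0.287
35.53 [0.5217 0.2653 0.0554] zyaw -54.16 down [-0.005  0.002 -1.   ] q [0.277 0.672 1.646 0.005 0.828 1.219] F [ 0.  -0.2 -1.9] gap 0.287
top y 164.5 [-0.05    0.0364] [[-0.0259, 0.0332], [-0.0342, 0.0176], [-0.0742, 0.0395], [-0.0658, 0.055]]
top r 139.5 [ 0.0557 -0.0314] [[0.0798, -0.0257], [0.0779, -0.0424], [0.0315, -0.0372], [0.0335, -0.0205]]
side y 357.0 [-0.0534  0.0346] [[-0.075, 0.0524], [-0.0188, 0.0334], [-0.0306, 0.0159], [-0.085, 0.0356]]
side r 263.0 [ 0.0532 -0.0301] [[0.0216, -0.021], [0.0864, -0.0221], [0.0872, -0.0399], [0.0225, -0.0375]]
(0.523, 0.263, 0) [0.02 5.54 0.28]
(0.523, 0.263, -0.0165) [0.01 7.19 0.29]
```

```bash
python3 -m jog '[[[0,0.8,0.1],0],[[0,2.4,0.2],0],[[0,4,0.25],0],[[0,5.4,0.25],0],[[0,6.2,0.25],0],[[0,6.6,0.25],0],[[0,6.9,0.25],0],[[0,7.1,0.25],0],[[0,7.2,0.25],0],[[0,7.2,0.25],0],[[0,7.2,0.25],0]]'
```

```text
t: 36.55
tcp_pos: [0.5243, 0.2614, -0.0149]
tool_rot: [-0.217, 0.674, -0.672, 0.216]
force: [-0.2, -0.2, -1.6]
finger_gap: 0.29
```

```bash
python3 -m jog '[[[0,0.05,0],0],[[0,0.1,0],0],[[0,0.1,0],0],[[0,0.1,0],0]]'
```

```text
t: 36.88
tcp_pos: [0.5239, 0.2613, -0.0164]
tool_rot: [-0.217, 0.674, -0.672, 0.216]
force: [-0.7, -0.6, -2.0]
finger_gap: 0.287
```

```bash
python3 -m jog '[[[0,0,-0.08],0],[[0,0,-0.15],0],[[0,0.08,-0.15],0],[[0,0.16,-0.15],0],[[0,0.16,-0.15],0],[[0,0.16,-0.15],0]]'
```

```text
t: 37.38
tcp_pos: [0.523, 0.2626, -0.0173]
tool_rot: [-0.217, 0.674, -0.672, 0.216]
force: [-1.9, 0.2, 6.0]
finger_gap: 0.29
```

Contact is made: 6 N upward at (0.5230, 0.2626). I'll release, rise straight up and move clear.

```bash
python3 -m jog '[[[0,0,0],0],[[0,0,0],0],[[0,0,0],0],[[0,0,0],0],[[0,0,0],0],[[0,0,0],0],[[0,-0.3,0],0],[[0,-1,0],0],[[0,-2.5,0],0],[[0,-4.5,0],0],[[0,-7,0],0],[[0,-10,0],0],[[0,-13,0],0],[[2,-15,0],0],[[5,-16,0],0],[[9,-16,0],0],[[13,-16,0],0],[[16,-16,0],0],[[17,-16,0],0],[[17,-16,0],0]]' 6.5 40
python3 - <<'E'
from h import *
st();lat();o=[]
for n,(a,b,w,hh) in(("side",(220,120,200,300)),("top",(100,90,380,180))):
    s=eyes.snapshot(n);H=hsv(s);h,S,V=[H[...,i].astype(int) for i in range(3)]
    for c in blobs((h>=5)&(h<=16)&(S>190)&(V>(150 if n=="top" else 100))):
        r=cv2.minAreaRect(c);print(n,cv2.boundingRect(c),np.round(r[0],1),round(r[2],1),ray(s,[r[0]],.039)[0,:2].round(4))
    f=570/hh if n=="side" else 410/w;o.append(cv2.resize(s["frame"][b:b+hh,a:a+w,::-1],None,fx=f,fy=f,interpolation=cv2.INTER_CUBIC))
c=np.zeros((o[0].shape[0],o[0].shape[1]+o[1].shape[1],3),np.uint8);c[:,:o[0].shape[1]]=o[0];c[:o[1].shape[0],o[0].shape[1]:]=o[1];cv2.imwrite("pics/k.png",c);print(c.shape)
E
```

```text
t: 39.05
tcp_pos: [0.3827, 0.1621, 0.1427]
tool_rot: [-0.218, 0.675, -0.672, 0.214]
force: [0.3, -0.3, -0.3]
finger_gap: 0.764
39.05 [0.3827 0.1621 0.1427] zyaw -54.43 down [-0.006  0.002 -1.   ] q [0.128 0.348 1.994 0.004 0.805 1.075] F [ 0.3 -0.3 -0.3] gap 0.764
top y 180.0 [-0.0501  0.0362] [[-0.0258, 0.0326], [-0.0352, 0.0164], [-0.0744, 0.0399], [-0.065, 0.0559]]
top r 141.0 [ 0.0555 -0.0323] [[0.0793, -0.0253], [0.0782, -0.0422], [0.0316, -0.0394], [0.0328, -0.0225]]
side y 369.5 [-0.053   0.0347] [[-0.0754, 0.0523], [-0.018, 0.0352], [-0.0294, 0.0162], [-0.085, 0.0343]]
side r 260.0 [ 0.0532 -0.0301] [[0.0217, -0.0213], [0.086, -0.0219], [0.0872, -0.0397], [0.023, -0.0378]]
side (151, 279, 23, 62) [162.1 309.1] 4.3 [ 0.3246 -0.0964]
side (449, 243, 19, 15) [458.3 250. ] 74.1 [0.7886 0.0118]
side (475, 217, 10, 22) [479.5 227.5] 0.0 [0.8541 0.0741]
side (428, 208, 42, 34) [448.1 223.1] 11.3 [0.8032 0.0906]
side (264, 176, 41, 29) [284.5 189.6] 68.2 [0.5195 0.2258]
top (357, 310, 53, 15) [383.  316.7] 86.1 [ 0.3224 -0.0681]
top (188, 193, 39, 45) [207.1 214.9] 52.8 [0.5226 0.2601]
(570, 790, 3)
```

View pics/k.png

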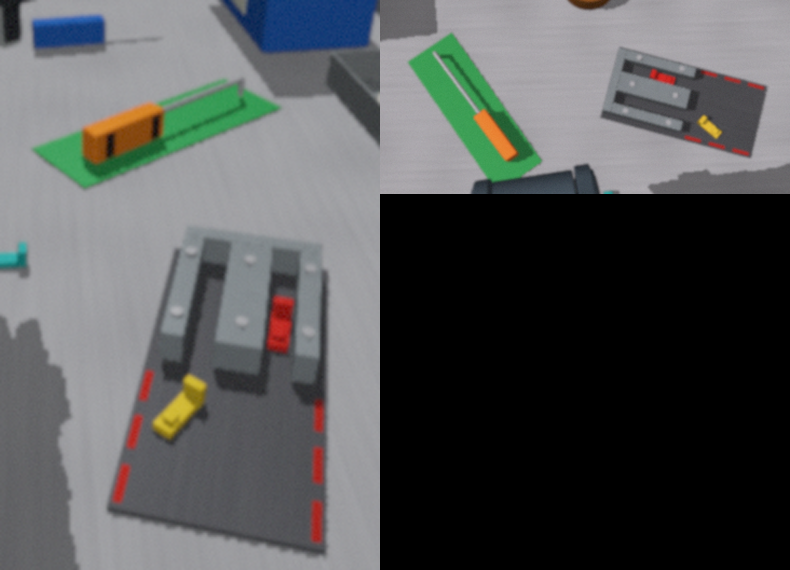

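The final picture shows the yellow latch on the plate, clear of the slots at (180,408). The red stop is in its slot at (280,325), and the pick stands on its mat about 2 mm from its original spot. The gripper is clear.

```bash
python3 -c "
from station import workorder
print(workorder.sign_off())"
```

```text
the job is handed in; nothing more can be done
None
```

The job is handed in at about t = 39 s of the 54 s allowed: the latch is out on the dark plate and the pick is back on its mat, released.

**Last checks**
- **Latch:** it lies skewed on the plate at guide x ≈ −75 to −26 mm, y ≈ 16 to 56 mm. That is about 25 mm clear of the slot mouths. Only the hook was used to move it.
- **Red stop:** its measured position did not change (0.0555, −0.0323 m in guide coordinates).
- **Pick:** it stands on its base, about 2 mm from where it started.
- **Robot:** the open gripper is clear of everything. No force I read went above about 6 N.

**What went wrong or disagreed on the way**
- **Reported height:** the TCP height read about 28 mm lower than the fingertips looked in the pictures. My first grip closed above the handle, so I went by the pictures and force after that.
- **Joint 6 limit:** on the first carry, joint 6 ran onto its stop, and again while I was taking out the tilt this caused. It read up to 2.854 rad at both ends, against a stated range of ±2.85. If the judging has no tolerance, that could count as passing the range.
- **Regrasp:** I straightened the tool, set the pick back on its mat and took it again half a turn round.
- **Extra nudge:** after the drag, one latch corner sat at the plate's edge. The first push slid over the latch; the second, 5 mm lower, moved it inward.

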